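Fetch the brass fitting from under the grating with a reacher

ROBOT

A 7-joint arm with a two-finger parallel gripper is mounted at the origin on the work surface. World frame = base frame: x ahead of the robot, y to its left, z up, the work surface at z = 0. Lengths are in m, angles in degrees, forces in N, time in s.
With the tool pointing down it reaches from about 0.4 to 0.75 m from the base axis. Payload 19.5 kg.
Tool frame: the origin (TCP) lies at the very end of the fingers, on their centre line; the grasp point (between the pads) lies 19 mm behind it (grip_point_offset is the distance from the TCP to the grasp point, in m); y points along the fingers, x is the direction in which the jaws open and shut, and the axes are right-handed (so a half turn about y gives the same grasp; the last joint's range is limited). The gripper opens to 85 mm and grips with 20 to 120 N. Pads are 22 mm wide; open, the fingers measure 114 mm over their backs; the gripper's body (76 mm by 85 mm) begins 54 mm behind the grasp point. The pads swing forward as they close: fully open they stand 13 mm farther back than shut.
Start: joints at [68.543, 40.479, -1.581, 85.061, 1.261, 54.483, -4.326], TCP at [0.188, -0.543, 0.231] pointing down, gripper open.
Joint ranges: [-155.06, 155.06], [-18.47, 123.98], [-90, 86.84], [0, 140.48], [-83.41, 263.41], [0, 116], [-161.91, 161.91]. Speed limits (degrees/s): [108.29, 108.29, 147.25, 147.25, 172.46, 172.46, 172.46].

INTERFACE

Orientations are given as [roll, pitch, yaw] about the fixed x, y, z axes, in that order (R = Rz(yaw) Ry(pitch) Rx(roll)).
In Python, from bench import goto, move_l, move_joints, set_gripper, pause, ik, read_camera, MotionError, hand_in, spot_in, masks_of, read_time_s, read_qpos, read_qvel, read_tau, read_ee_pos, read_orientation, read_force, read_moment, read_width, grip_point_offset gives the robot as it stands. The module is installed in compiled form; this text tells all that it offers. Calls block until the motion is done:
- goto(position, orientation): joint-space move of the TCP to a pose.
- move_l(position, v=0.15, attitude=None, guard=None): straight line of the TCP; attitude=None keeps the orientation; v is the mean speed in m/s. With guard (N) it stops when the force on the tool has changed by that much, and returns True; else False.
- move_joints(angles): joint-space move.
- set_gripper(opening): finger opening in m; the grip force is fixed at half the most; returns when the fingers have stopped.
- pause(seconds).
- ik(position, orientation): joint angles nearest the present ones, or None.
- read_camera(name): name is "side" or "top" or "wrist"; returns a dict with "image" (420x560x3 uint8, red, green, blue), "K" (3x3 intrinsics, pixels), "rvec" (rotation vector, rad) and "tvec" (3), from world to camera coordinates, as OpenCV has them; the wrist camera has in their place "tool_from_camera" (4x4, takes a point from camera to tool coordinates, whose origin is the TCP and whose axes are the tool frame's). Camera axes: x right, y down, z forward; pixel columns grow to the right and rows downward; lengths in m; the calibration is good to about 2 mm. A picture is of the moment at which its call begins: read the wrist's pose just before it. There is no depth.
A pose or a line that the arm cannot do raises MotionError and nothing moves.
- hand_in(): hands the job in, once; it reports no verdict.
Trained networks look in the newest picture that a camera, given by its name, has taken for a name from the list of things; names that differ only in an ending like _2 or _b are one class to them, and where a whole thing is asked for, a point or a joint stands for the part that bears it (a point fixed in the world has none). Each returns a list of dicts, best first, with "conf" (0 to 1); they miss things now and then, are a little off and sometimes report something else, mostly with a low value. They report only what shows in the picture. A call takes as long as a camera call.
- spot_in(camera, target): "box" ([left, top, width, height] in pixels, round what is visible of it).
- masks_of(camera, target): "mask" (420x560 bool, what is visible of it) and "box" ([left, top, width, height] in pixels, round what is visible of it).
Readings, each from a call of its own:
- read_time_s(): time.
- read_qpos(): joint angles.
- read_qvel(): joint speeds.
- read_tau(): joint torques, N m.
- read_ee_pos(): TCP position.
- read_orientation(): TCP orientation.
- read_force(): force on the tool from outside, world axes, zero at the start.
- read_moment(): the same for the moment, N m.
- read_width(): finger opening in m.
Only numpy, scipy, OpenCV 4.12 (cv2) and the standard library are available. Lean on these libraries where they do the work, as an engineer would, in place of code of your own. Each camera call takes 0.05 s, during which the arm holds its last target.

TASK

A brass hose fitting has ended up under the low steel grating: use the reacher standing on the bench to get it. Slide the reacher's open jaws in around the fitting, squeeze the trigger to close them on it, draw it completely out from under the grating while squeezing, then let go, leaving fitting and reacher standing on the bench. Do not touch the fitting with the robot itself, and leave the steel socket and the red cap where they are.

Things in the scene. Friction and masses are not known exactly. Their poses are not given: they have to be found in the camera images.
- reacher: Reacher, 302 mm long, 0.33 kg, on flat feet. Origin: underside, below the mid-handle; x along the tube to the jaws, z up. Handle: two upright plates 36 mm wide (y), tops at z 115 mm: black palm, outer face x=-31 mm; blue trigger, outer face x=+31 mm when free, from z 49 mm. Grip both from above across x, fingertips 45 mm or more above the bench (tube top 35 mm). Balances near the handle.
- reacher_jaws (a point): Best spot for the item between the jaws: reacher x=280 mm, y=0, z=18 mm; axes as the reacher. A nose block 52 mm wide, 34 mm high ends at reacher x=223 mm; from it two hinged steel jaws with black rubber tips, z 5 to 31 mm, reach x=302 mm. Free, they are 59 mm apart here, 68 mm at the tips (84 mm outside).
- reacher_trigger (a joint): Travel of the blue trigger plate towards the palm, m: 0 free, jaws open; 0.022 jaws shut. Spring return, 7 N at 0 to 14 N at the end. A light squeeze to 0.003-0.006 holds the tool, enough to slide, turn or slightly lift it, with jaws still 45 mm or more apart. On the fitting the jaws close at about 0.014.
- fitting: The item to fetch: brass hose fitting, stepped round, standing upright, 28 mm diameter (19 mm above 22 mm height), 34 mm high, 60 g. Origin: centre of its underside, z up.
- grating: Low welded steel grating on 4 legs, fixed. Origin: bench level under its centre; z up, x points from the open front edge (x=-100 mm) to the rear (+100 mm, wood stacked there to z 109 mm); 330 mm wide in y, 75 mm clear below, top 87 mm. Legs 14 mm square at x +-93, y +-158 mm. Beneath it three items, in any order, about 85 mm apart in y, 75 to 100 mm in from the front edge.
- socket: Bystander under the grating: steel socket, plain bright cylinder 28 mm diameter, 32 mm high. Origin: centre of its underside. To be left alone.
- cap: Bystander under the grating: red plastic cap 30 mm diameter, 30 mm high with a smaller step on top. Origin: centre of its underside. To be left alone.

How it is judged (in metres and radians):
On the way, in this order (a step that is already met when the one before it is completed fails the run):
1. the reacher's jaws are squeezed shut on the fitting while it is still under the grating (value of joint reacher_trigger above 0.009 m and contact force between reacher and fitting above 1.5 N and x of fitting in the frame of reacher between 0.225 and 0.31 m and x of fitting in the frame of grating above -0.1 m), for 0.2 s.
2. the fitting, still squeezed in the jaws, is out from under the grating (value of joint reacher_trigger above 0.009 m and contact force between reacher and fitting above 1 N and x of fitting in the frame of grating below -0.114 m), for 0.1 s.
At the end, for the whole second after the job is handed in: The whole fitting is beyond the grating's front edge (centre 14 mm out or more), upright within 11 degrees, at rest on the bench; the reacher stands on its feet (within 8 degrees), at rest, trigger released (under 3 mm); socket and cap within 20 mm of where they began (x of fitting in the frame of grating below -0.114 m and height (world z) of each of fitting, reacher below 0.01 m and angle between fitting's own z axis and vertical below 0.2 rad and linear speed of each of fitting, reacher below 0.03 m/s and angle between reacher's own z axis and vertical below 0.15 rad and value of joint reacher_trigger below 0.003 m and distance of each of socket, cap from where it was at the start of the episode below 0.02 m); the robot touches nothing.
It fails at once if the robot itself touches the fitting (contact force between any of the fingers, the arm and fitting above 0.5 N).
It fails at once if the socket or the cap is displaced by more than 20 mm (distance of any of socket, cap from where it was at the start of the episode above 0.02 m).
It also fails if it takes over 56 s, if anything falls off the work surface, if the arm or the gripper's body presses on something with over 40 N, if the wrist force passes 120 N, or if a joint passes its speed limit or range.

## Working session

There is one attempt and no reset: what is moved stays moved. The work goes in short steps, each a Python script; the robot and the scene stay as the last script left them, time stands still between calls to the robot, and variables do not carry over. Pictures are saved under pics/ and viewed, and the job is handed in when it is done.

```bash
mkdir -p pics; ls
python3 - <<'E'
from bench import *
import cv2,pickle
d={}
for c in ["side","top","wrist"]:
    r=read_camera(c); d[c]=r
    cv2.imwrite(f"pics/a_{c}.png",r["image"][:,:,::-1])
    for t in ["reacher","reacher_jaws","fitting","grating","socket","cap"]:
        try: print(c,t,[(round(x["conf"],2),x["box"]) for x in spot_in(c,t)][:3])
        except Exception as e: print(c,t,e)
pickle.dump(d,open("a.pkl","wb"))
print(read_time_s(),read_ee_pos(),read_orientation(),read_width(),grip_point_offset)
for c in d: print({k:v for k,v in d[c].items() if k!="image"})
E
```

```text
pics
side reacher [(0.87, [231.0, 201.1, 47.1, 124.2])]
side reacher_jaws [(0.84, [229.7, 203.1, 47.0, 126.4])]
side fitting [(0.52, [223.6, 176.9, 7.7, 9.7])]
side grating [(0.74, [189.3, 122.5, 142.8, 83.5])]
side socket [(0.53, [289.8, 169.1, 12.7, 11.5])]
side cap [(0.5, [256.5, 174.1, 7.9, 10.1])]
top reacher [(0.91, [232.0, 191.8, 212.2, 78.8])]
top reacher_jaws [(0.7, [230.1, 190.1, 213.0, 83.3])]
top fitting [(0.64, [141.8, 244.1, 18.4, 16.2])]
top grating [(0.59, [70.3, 100.2, 141.7, 199.0])]
top socket [(0.65, [154.6, 147.6, 15.5, 11.9])]
top cap [(0.55, [142.6, 192.7, 18.8, 17.6])]
wrist reacher []
wrist reacher_jaws []
wrist fitting []
wrist grating []
wrist socket []
wrist cap []
1.05 [ 0.18782473 -0.54342998  0.23126613] [-9.00002964e+01  7.52169771e-03 -7.09330904e+01] 0.08507525033969837 0.0187
{'K': array([[466.1255469 ,   0.        , 273.73751554],
       [  0.        , 466.1255469 , 213.98608145],
       [  0.        ,   0.        ,   1.        ]]), 'rvec': array([ 2.14087881, -0.18791724,  0.09094138]), 'tvec': array([-0.55692582,  0.05556506,  0.98265057])}
{'K': array([[391.42616594,   0.        , 276.40412286],
       [  0.        , 391.42616594, 211.73237601],
       [  0.        ,   0.        ,   1.        ]]), 'rvec': array([ 2.14455955, -2.12747896,  0.22390022]), 'tvec': array([-0.0696319 ,  0.53177298,  0.62909472])}
{'K': array([[375.53830975,   0.        , 280.51760617],
       [  0.        , 375.53830975, 210.16159656],
       [  0.        ,   0.        ,   1.        ]]), 'tool_from_camera': array([[ 9.99998838e-01,  1.19565927e-03,  9.45833548e-04,
         1.12876644e-04],
       [-5.64639634e-04, -2.85815972e-01,  9.58284358e-01,
        -1.41621662e-01],
       [ 1.41611591e-03, -9.58283779e-01, -2.85814964e-01,
         7.34532677e-02],
       [ 0.00000000e+00,  0.00000000e+00,  0.00000000e+00,
         1.00000000e+00]])}
```

View pics/a_side.png

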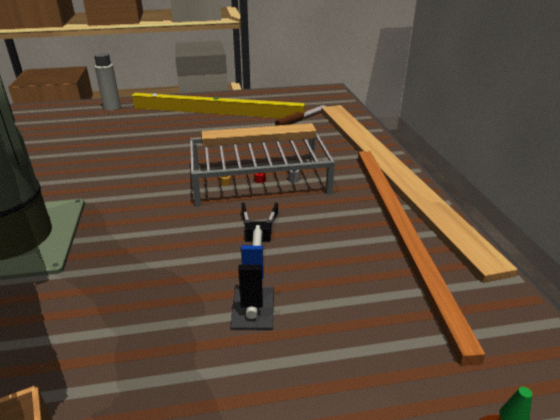

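View pics/a_top.png

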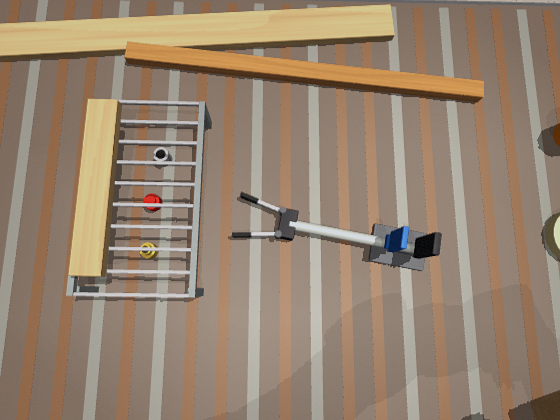

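```bash
cat > h.py <<'E'
import numpy as np,cv2,pickle
from scipy.spatial.transform import Rotation as R
def proj(r,P):
    return cv2.projectPoints(np.asarray(P,float).reshape(-1,1,3),r["rvec"],r["tvec"],r["K"],None)[0].reshape(-1,2)
def back(r,uv,z):
    M=cv2.Rodrigues(r["rvec"])[0]; c=-M.T@r["tvec"].ravel()
    d=M.T@np.linalg.inv(r["K"])@np.array([uv[0],uv[1],1.]); return c+d*(z-c[2])/d[2]
E
python3 - <<'E'
from h import *
d=pickle.load(open("a.pkl","rb"))
for c in ["side","top"]:
    r=d[c];M=cv2.Rodrigues(r["rvec"])[0]; print(c,-M.T@r["tvec"].ravel())
    I=r["image"]; 
t=d["top"]["image"][90:310,60:460]
cv2.imwrite("pics/b_top.png",cv2.resize(t,(800,440),interpolation=cv2.INTER_CUBIC)[:,:,::-1])
t=d["side"]["image"][110:340,180:340]
cv2.imwrite("pics/b_side.png",cv2.resize(t,None,fx=2.6,fy=2.6,interpolation=cv2.INTER_CUBIC)[:,:,::-1])
for uv,z in [((151,252),.017),((162,153.5),.016),((152,201.5),.015)]: print("top",back(d["top"],uv,z))
for uv,z in [((227.5,182),.017),((296,175),.016),((260.5,179),.015)]: print("side",back(d["side"],uv,z))
E
```

```text
side [ 0.4185072  -0.87718182  0.57815202]
top [ 0.40792404 -0.04906292  0.71734377]
top [0.46357386 0.1556718  0.017     ]
top [0.64663812 0.14733217 0.016     ]
top [0.55541656 0.16030485 0.015     ]
side [0.47295961 0.13686701 0.017     ]
side [0.64724585 0.14306805 0.016     ]
side [0.5559021  0.14066035 0.015     ]
```

View pics/b_top.png

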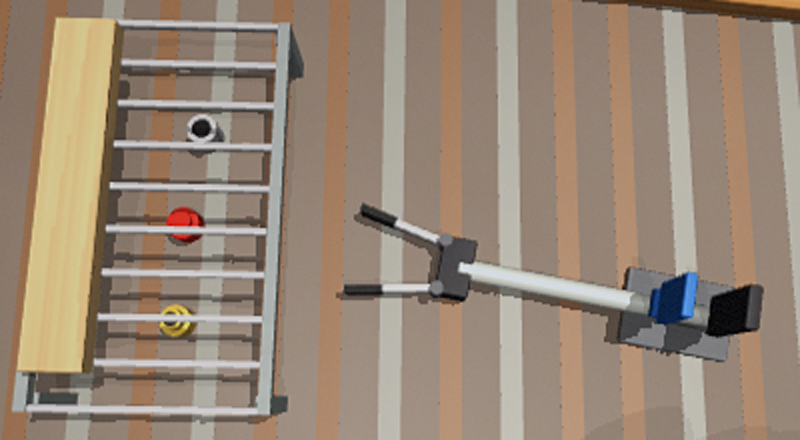

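View pics/b_side.png

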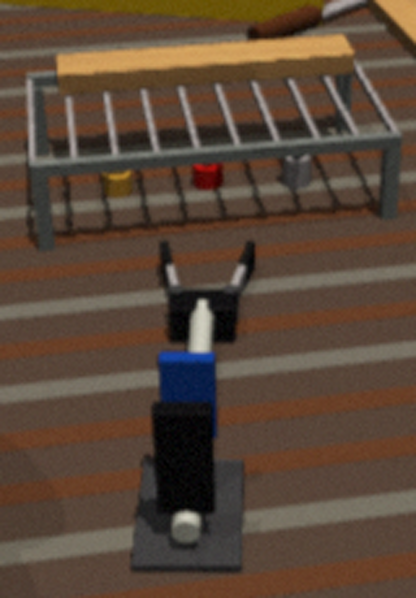

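Run:
```python
from h import *
d=pickle.load(open("a.pkl","rb"))
def crop(c,x0,y0,w,h,f,n):
    t=cv2.resize(d[c]["image"][y0:y0+h,x0:x0+w],None,fx=f,fy=f,interpolation=cv2.INTER_CUBIC)
    for i in range(0,w,10):
        cv2.line(t,(i*f,0),(i*f,6 if i%50 else 14),(255,255,0),1)
        if i%20==0: cv2.putText(t,str(x0+i),(i*f,24),0,.4,(255,255,0),1)
    for i in range(0,h,10):
        cv2.line(t,(0,i*f),(6,i*f),(255,255,0),1)
        if i%20==0: cv2.putText(t,str(y0+i),(8,i*f+4),0,.4,(255,255,0),1)
    cv2.imwrite(n,t[:,:,::-1])
crop("top",360,215,90,65,8,"pics/c1.png")
crop("top",225,180,90,70,8,"pics/c2.png")
crop("top",60,95,150,215,3,"pics/c3.png")
crop("side",180,115,160,100,5,"pics/c4.png")
crop("side",220,195,70,140,4,"pics/c5.png")
```

```text
(no output)
```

View pics/c1.png

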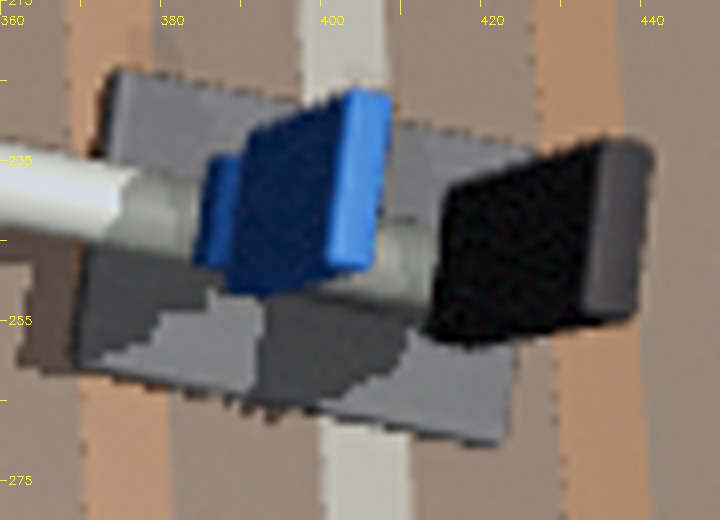

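View pics/c2.png

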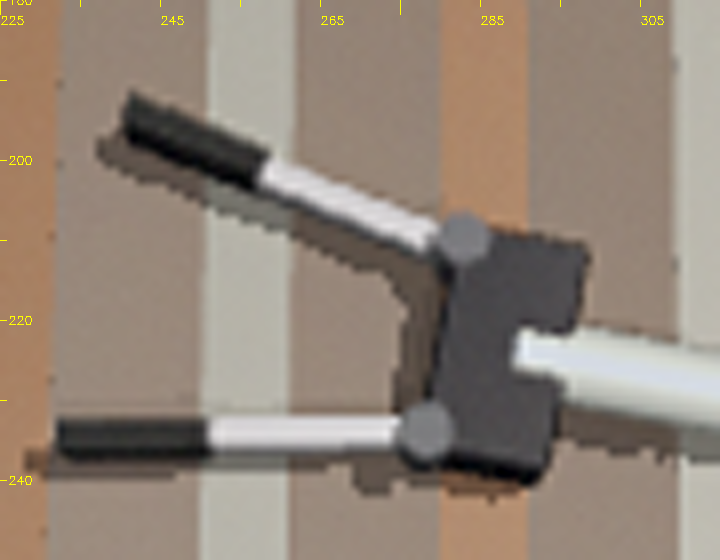

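View pics/c3.png

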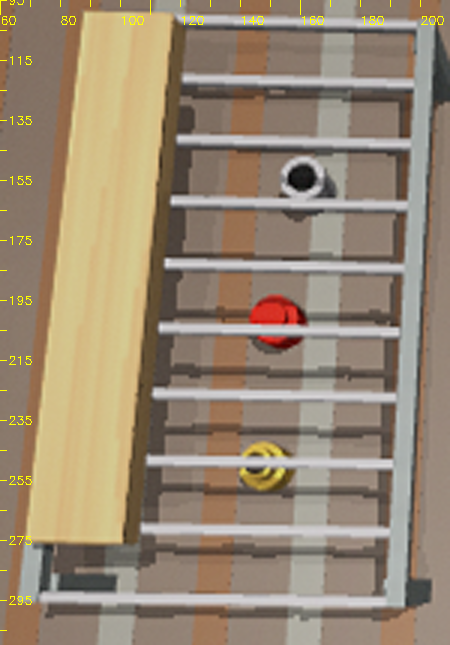

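View pics/c4.png

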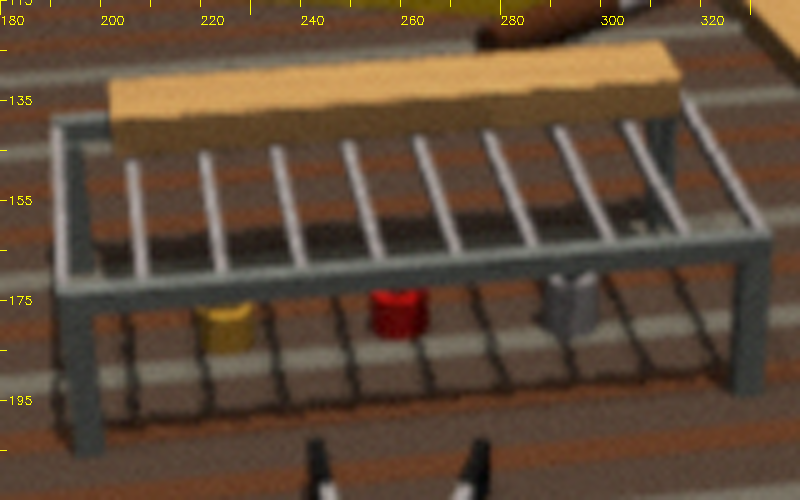

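View pics/c5.png

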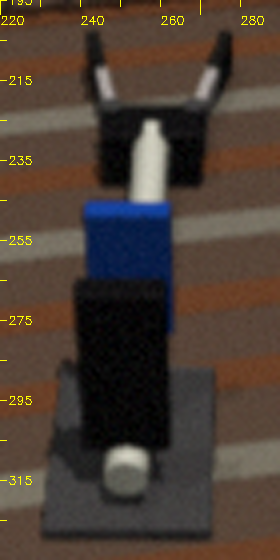

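```bash
cat > fit.py <<'E'
from h import *
from scipy.optimize import least_squares
def fitpose(d,obs,x0,free_h=False):
    # obs: list of (cam, local pt, uv); returns x,y,yaw ; per-cam pixel residuals
    def W(p,P):
        c,s=np.cos(p[2]),np.sin(p[2]); P=np.asarray(P)
        return np.c_[p[0]+c*P[:,0]-s*P[:,1],p[1]+s*P[:,0]+c*P[:,1],P[:,2]]
    def res(p):
        o=[]
        for c in ("top","side"):
            L=[q for q in obs if q[0]==c]
            if L: o.append((proj(d[c],W(p,[q[1] for q in L]))-np.array([q[2] for q in L])).ravel())
        return np.concatenate(o)
    s=least_squares(res,x0,loss="soft_l1",f_scale=1.5)
    return s.x,res(s.x).reshape(-1,2)
E
python3 - <<'E'
from fit import *
d=pickle.load(open("a.pkl","rb"))
np.set_printoptions(precision=4,suppress=True)
g=[("top",(-.1,-.165,.087),(205,102.3)),("top",(-.1,.165,.087),(195,297.3)),("top",(.1,.165,.087),(66.5,294.3)),
("side",(-.1,.165,.087),(191,172.6)),("side",(-.1,-.165,.087),(334,162.4)),("side",(.1,.165,.087),(190.4,138.6)),
("side",(-.1,.165,0),(195,206)),("side",(-.1,.151,0),(200.6,205.4)),("side",(-.1,-.165,0),(333.4,193.4)),("side",(-.1,-.151,0),(327,194))]
for sub in (g,g[:3],g[3:]):
    x,r=fitpose(d,sub,[.55,.15,np.pi/2]); print("grating",x[:2],np.degrees(x[2])); print(r.round(1).tolist())
# reacher : top pic px = 360+u/8, 215+v/8
T1=lambda u,v:(360+u/8,215+v/8); T2=lambda u,v:(225+u/8,180+v/8); S=lambda u,v:(220+u/4,195+v/4)
r_=[("top",(-.031,-.018,.115),T1(650,148)),("top",(-.031,.018,.115),T1(632,315)),
("top",(.031,-.018,.115),T1(345,90)),("top",(.031,.018,.115),T1(330,262)),
("top",(.302,-.042,.031),T2(135,92)),("top",(.302,.042,.031),T2(57,460)),
("top",(.223,-.026,.034),T2(470,235)),
("side",(-.031,.018,.115),S(78,281)),("side",(-.031,-.018,.115),S(167,281)),("side",(.302,.042,.031),S(88,33)),("side",(.302,-.042,.031),S(231,33))]
for sub in (r_,r_[:7],r_[7:]):
    x,r=fitpose(d,sub,[.5,-.3,np.pi/2]); print("reacher",x[:2],np.degrees(x[2])); print(r.round(1).tolist())
# cylinder items
def cyl(D1,h1,D2,h2):
    a=np.linspace(0,2*np.pi,60,endpoint=False); o=[]
    for D,z in ((D1,0),(D1,h1),(D2,h1),(D2,h2)): o.append(np.c_[D/2*np.cos(a),D/2*np.sin(a),z+0*a])
    return np.vstack(o)
def T3(a):return (60+a[0]/3,95+a[1]/3,60+a[2]/3,95+a[3]/3)
def S4(a):return (180+a[0]/5,115+a[1]/5,180+a[2]/5,115+a[3]/5)
I={"fitting":(cyl(.028,.022,.019,.034),T3((237,441,292,490)),S4((198,0,253,353))),
"cap":(cyl(.030,.022,.02,.030),T3((249,295,306,349)),S4((371,0,427,338))),
"socket":(cyl(.028,.032,.028,.032),T3((280,155,335,222)),S4((545,0,598,336)))}
for n,(m,t,s) in I.items():
    def ft(p,c):
        q=proj(d[c],m+np.array([p[0],p[1],0])); return np.r_[q.min(0),q.max(0)]
    rt=lambda p:ft(p,"top")-t
    rs=lambda p:(ft(p,"side")-s)[[0,2,3]]
    for f in (rt,rs,lambda p:np.r_[rt(p),rs(p)]):
        z=least_squares(f,[.5,.15],loss="soft_l1"); print(n,z.x,f(z.x).round(1))
E
```

```text
grating [0.555 0.161] 89.40422385393504
[[0.2, -1.8], [-0.2, -0.8], [-0.9, 0.2], [-0.1, 1.3], [0.3, -0.3], [-0.5, -0.8], [-0.2, 0.8], [0.2, 0.9], [-1.4, 1.0], [-0.6, 0.9]]
grating [0.5539 0.1604] 89.34757307869333
[[0.6, -1.2], [0.0, -0.0], [-0.6, 0.8]]
grating [0.5562 0.1635] 89.2179211886556
[[0.2, 0.6], [0.4, -0.7], [0.1, -1.3], [0.1, 0.1], [0.6, 0.2], [-1.3, 0.5], [-0.5, 0.4]]
reacher [ 0.4779 -0.2909] 79.77762986497453
[[1.4, -1.2], [1.2, 0.5], [0.5, -1.3], [-0.5, -0.2], [-1.3, -0.4], [-1.1, -0.7], [-1.5, -1.9], [-1.8, 3.6], [-0.8, 3.6], [-2.4, -1.1], [-0.6, -1.2]]
reacher [ 0.4768 -0.2912] 79.77507172527879
[[1.6, -0.5], [1.4, 1.3], [0.7, -0.6], [-0.3, 0.5], [-1.2, 0.2], [-1.0, -0.1], [-1.4, -1.3]]
reacher [ 0.4809 -0.2845] 79.51407700970073
[[-0.4, 0.8], [0.4, 0.8], [-0.8, -2.7], [0.8, -2.7]]
fitting [0.4671 0.1623] [-0.5 -0.2  0.6  0.2]
fitting [0.469  0.1641] [-0.3  0.3 -0. ]
fitting [0.4677 0.1625] [-0.6 -0.5  0.5 -0.1 -0.8 -0.1  0.3]
cap [0.5545 0.1602] [-0.5 -0.3  0.5  0.3]
cap [0.5576 0.1642] [-0.4  0.4 -0. ]
cap [0.5553 0.1604] [-0.6 -0.7  0.4 -0.2 -1.  -0.2  0.8]
socket [0.638  0.1455] [-0.7  1.2  0.7 -1.2]
socket [0.644  0.1491] [-0.3  0.3 -0. ]
socket [0.6405 0.1456] [-0.6 -0.2  0.7 -2.5 -1.4 -0.7  0.8]
```

Run:
```python
from bench import *
from h import *
for y in (-100.2,79.8):
    print(y,ik([.477,-.291,.19],[-90,0,y]),ik([.468,-.12,.06],[-90,0,-90 if y<0 else 90]),ik([.468,-.29,.06],[-90,0,-90 if y<0 else 90]))
goto([.477,-.291,.19],[-90,0,-100.2])
print(read_time_s(),read_ee_pos(),read_orientation())
p,o=read_ee_pos(),read_orientation()
r=read_camera("wrist"); r["p"]=p;r["o"]=o
pickle.dump(r,open("w.pkl","wb")); cv2.imwrite("pics/d_wrist.png",r["image"][:,:,::-1])
```

```text
-100.2 [ 22.97788409  42.51862626   9.95247853  92.0037716   -9.29937148
  46.28877915 -63.39713378] [  7.56027766  50.39303299   5.51191013 113.46956391 -14.8368352
  16.79785458 -64.6893374 ] [ 26.18156469  53.19447369   4.38827691  99.63894366  -7.63577817
  27.45555794 -54.40184882]
79.8 [ 48.32837558  46.40405078 -40.78874812  91.12617135  34.88150595
  55.82161639  75.98976225] [ 26.05641207  52.22335534 -28.36674552 112.90055659  51.97503466
  28.47135538  49.40960622] [ 45.706463    56.34319827 -34.0878905   98.98184857  46.68848147
  39.8767575   76.0001815 ]
2.4833 [ 0.47639849 -0.29209143  0.19014476] [-8.99985693e+01 -3.39901052e-02 -1.00256381e+02]
```

View pics/d_wrist.png

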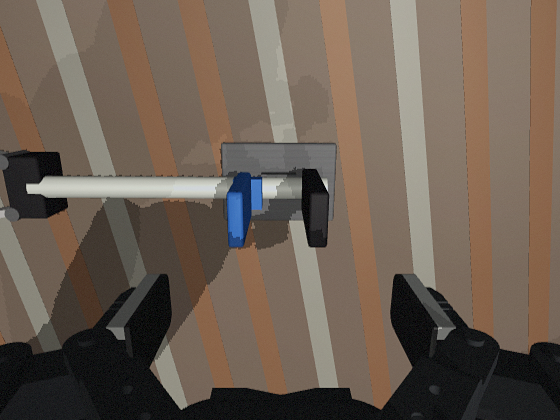

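```bash
cat >> h.py <<'E'
def wcam(r):
    Rt=R.from_euler("xyz",r["o"],degrees=True).as_matrix(); T=np.eye(4);T[:3,:3]=Rt;T[:3,3]=r["p"]
    C=np.linalg.inv(T@r["tool_from_camera"])
    return dict(image=r["image"],K=r["K"],rvec=cv2.Rodrigues(C[:3,:3])[0],tvec=C[:3,3])
def box(p,x,y,z):
    P=np.array([(a,b,c) for a in x for b in y for c in z]); c,s=np.cos(p[2]),np.sin(p[2])
    return np.c_[p[0]+c*P[:,0]-s*P[:,1],p[1]+s*P[:,0]+c*P[:,1],P[:,2]]
def drawbox(img,cam,p,x,y,z,off=(0,0),f=1,col=(255,0,255)):
    q=((proj(cam,box(p,x,y,z))-off+.5)*f).astype(int)
    for i in range(8):
        for j in range(i):
            if bin(i^j).count("1")==1: cv2.line(img,tuple(map(int,q[i])),tuple(map(int,q[j])),col,1)
E
python3 - <<'E'
from h import *
r=wcam(pickle.load(open("w.pkl","rb")))
f=6;o=(215,135)
t=cv2.resize(r["image"][o[1]:o[1]+120,o[0]:o[0]+130],None,fx=f,fy=f,interpolation=cv2.INTER_CUBIC)
t=np.ascontiguousarray(t)
p=[.477,-.291,np.radians(79.8)]
drawbox(t,r,p,(.024,.031),(-.018,.018),(.049,.115),o,f)
drawbox(t,r,p,(-.031,-.022),(-.018,.018),(.049,.115),o,f,(0,255,0))
cv2.imwrite("pics/e.png",t[:,:,::-1])
E
```

```text
(no output)
```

View pics/e.png

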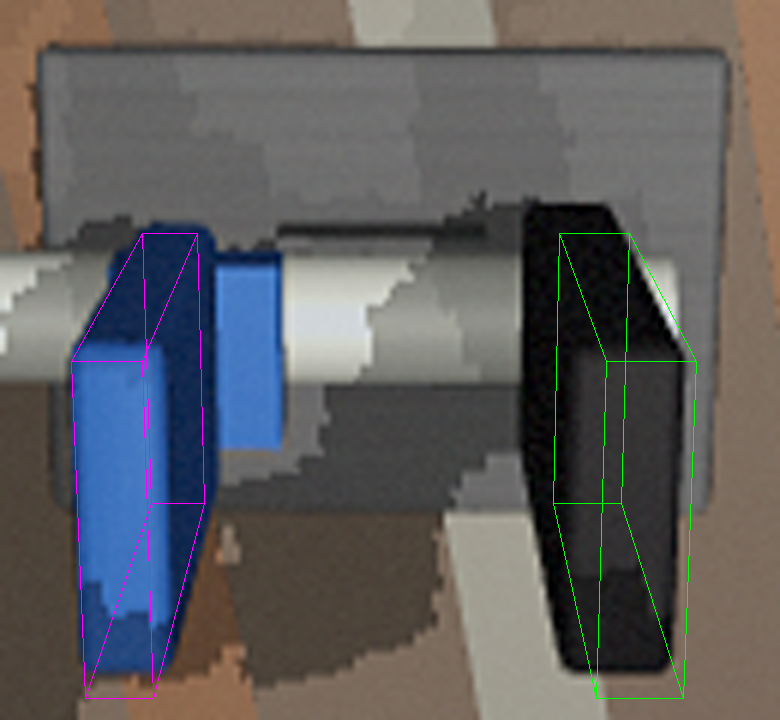

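```bash
cat >> h.py <<'E'
def pic(names,tag):
    from bench import read_camera,read_ee_pos,read_orientation
    d={}
    for c in names:
        p,o=read_ee_pos(),read_orientation(); r=read_camera(c)
        if c=="wrist": r["p"]=p;r["o"]=o
        d[c]=r; cv2.imwrite(f"pics/{tag}_{c}.png",r["image"][:,:,::-1])
    pickle.dump(d,open(tag+".pkl","wb")); return d
E
python3 - <<'E'
from bench import *
from h import *
move_l([.479,-.2905,.12],v=.15,attitude=[-90,0,-100.2])
print(move_l([.479,-.2905,.06],v=.06,guard=6), read_ee_pos(),read_force())
set_gripper(.0575)
print(read_width(),read_ee_pos(),read_force(),read_time_s())
pic(["wrist","top"],"f")
E
```

```text
False [ 0.47913843 -0.29056765  0.06031559] [ 1.07428729 -1.27118564 -0.67905106]
0.05770903245990202 [ 0.47920856 -0.29217006  0.06092596] [-2.60052315 -7.42340418 10.38279276] 4.6917
```

View pics/f_wrist.png

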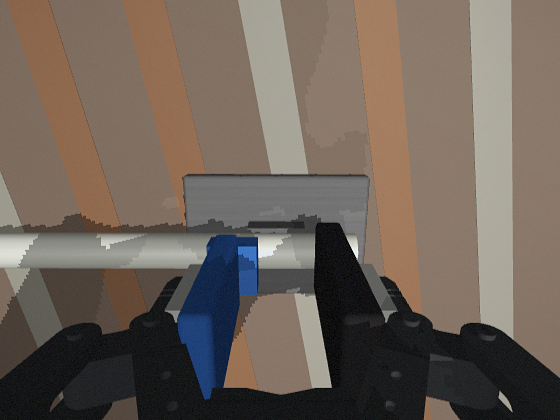

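View pics/f_top.png

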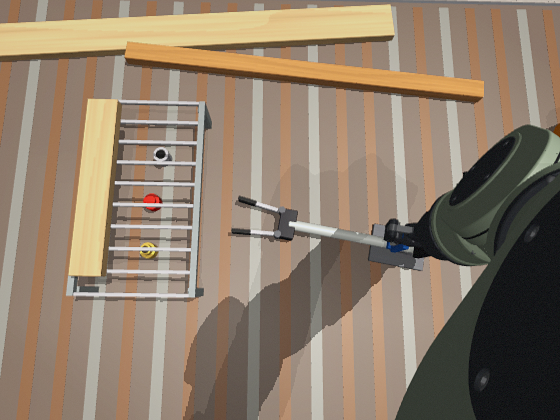

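Run:
```python
from bench import *
from h import *
move_l([.4792,-.2922,.0625],v=.05)
print(read_force())
move_l([.4655,-.275,.0625],v=.03,attitude=[-90,0,-90.6])
print(read_width(),read_ee_pos(),read_orientation(),read_force(),read_time_s())
d=pic(["wrist","top","side"],"g")
p=[.4655,-.273,np.radians(89.4)]
t=d["top"]["image"].copy()
drawbox(t,d["top"],p,(.197,.223),(-.026,.026),(0,.034))
drawbox(t,d["top"],p,(.222,.302),(-.042,.042),(.031,.0311))
t=cv2.resize(t[90:310,60:460],(800,440),interpolation=cv2.INTER_CUBIC)
cv2.imwrite("pics/g2.png",t[:,:,::-1])
```

```text
[ 0.14905967 -0.80702368 -1.49085971]
0.05744951722513566 [ 0.46546695 -0.27506624  0.06247985] [-9.00086641e+01  2.07600632e-03 -9.06192928e+01] [-0.51261965  1.06230188 -2.19879749] 5.925
```

View pics/g2.png

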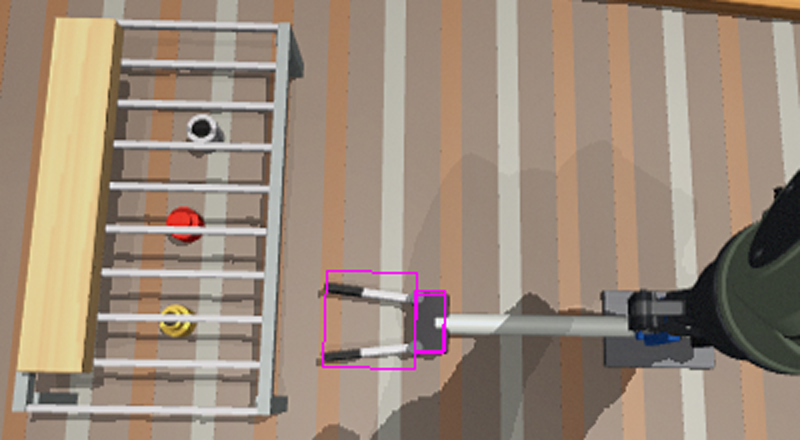

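View pics/g_side.png

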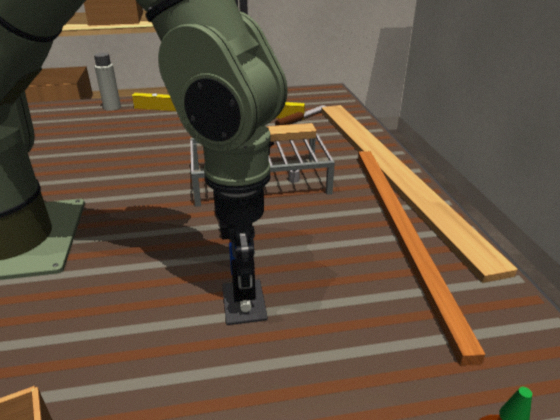

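Run:
```python
from bench import *
from h import *
print(move_l([.4665,-.117,.0625],v=.06,guard=10))
print(read_width(),read_ee_pos(),read_orientation(),read_force(),read_time_s())
d=pic(["top"],"i")
t=d["top"]["image"].copy()
t=cv2.resize(t[180:310,60:340],None,fx=2.85,fy=2.85,interpolation=cv2.INTER_CUBIC)
cv2.imwrite("pics/i2.png",t[:,:,::-1])
```

```text
False
0.05800244778285327 [ 0.46646875 -0.11708017  0.06249168] [-9.00034943e+01  1.96312646e-03 -9.06077541e+01] [ 0.60799352 -0.40216751 -1.65295259] 8.8583
```

View pics/i2.png

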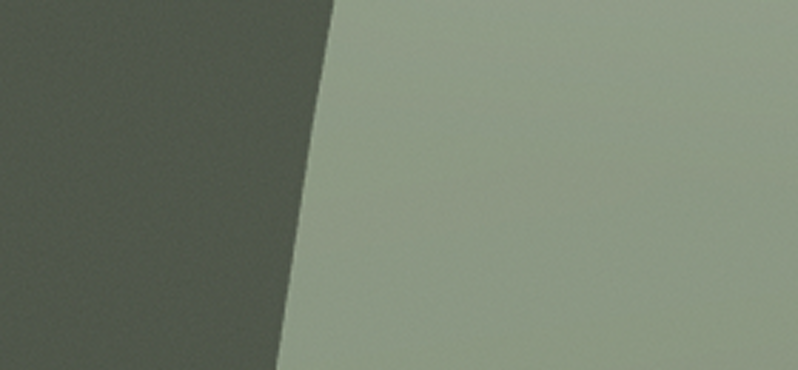

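Run:
```python
from h import *
d=pic(["side","wrist"],"j")
t=d["side"]["image"].copy()
t=cv2.resize(t[110:300,160:360],None,fx=3,fy=3,interpolation=cv2.INTER_CUBIC)
cv2.imwrite("pics/j2.png",t[:,:,::-1])
```

```text
(no output)
```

View pics/j2.png

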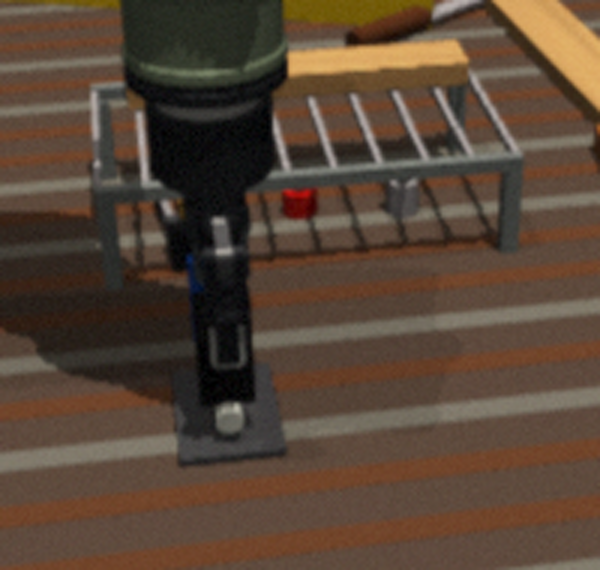

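View pics/j_wrist.png

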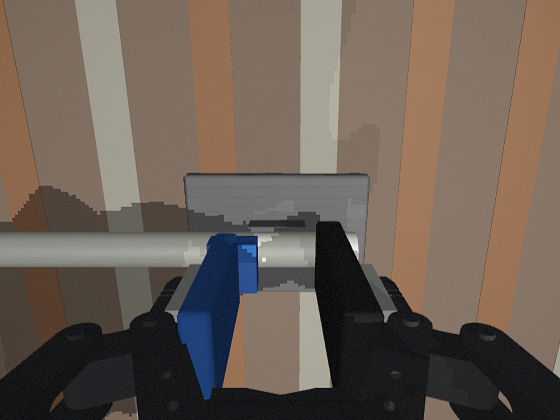

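Run:
```python
from bench import *
for w in (.052,.049,.044):
    set_gripper(w); print(w,read_width(),read_ee_pos(),read_force(),read_time_s())
```

```text
0.052 0.05246828524907668 [ 0.46676975 -0.11814734  0.06298522] [-1.34813005 -7.66644581  9.54499018] 9.2417
0.049 0.049437993192587695 [ 0.46691445 -0.11888456  0.06331722] [ -2.88846093 -11.12970332  16.42883641] 9.4583
0.044 0.045540962015655766 [ 0.46707722 -0.1197056   0.06381315] [ -4.81578723 -18.15735826  29.19877252] 9.675
```

Run:
```python
from bench import *
from h import *
pause(.4)
p=read_ee_pos()
move_l([p[0],p[1]-.001,.0645],v=.02)
print(read_force(),read_width(),read_ee_pos())
pause(.2)
move_l([.466,-.19,.0645],v=.05)
print(read_force(),read_width(),read_ee_pos(),read_time_s())
d=pic(["side","top"],"k")
t=d["side"]["image"].copy()
t=cv2.resize(t[110:300,160:360],None,fx=3,fy=3,interpolation=cv2.INTER_CUBIC)
cv2.imwrite("pics/k2.png",t[:,:,::-1])
```

```text
[ 0.26149761 -4.46813349  1.44750875] 0.04502665443549791 [ 0.46714396 -0.12090416  0.06450804]
[ 0.15693595 -1.66942389  1.08267975] 0.04473999305363772 [ 0.46607403 -0.19007715  0.06455283] 12.1667
```

View pics/k2.png

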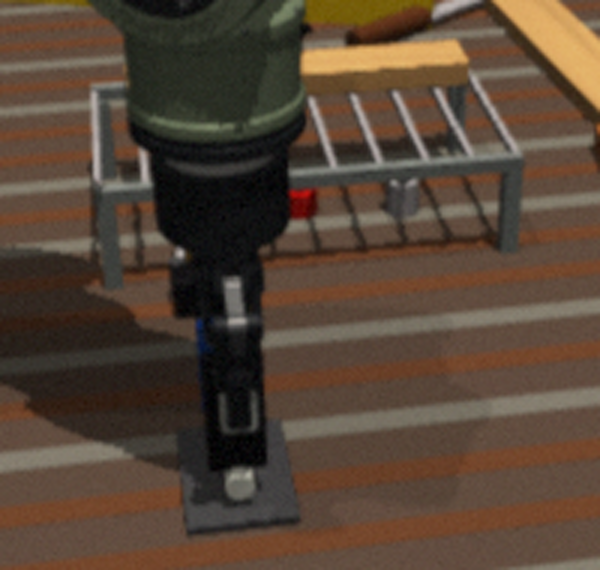

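View pics/k_top.png

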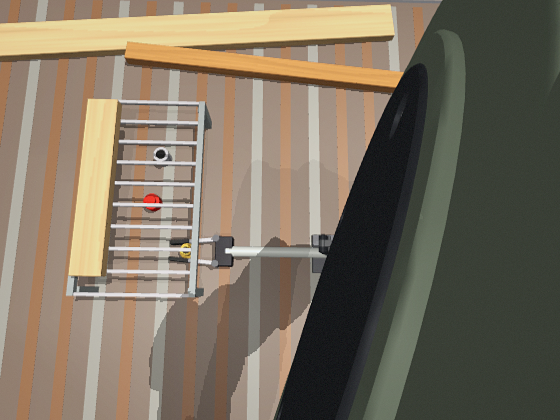

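The top view shows the fitting in the jaws at about (186,250), so it is moving with the tool. The cap (152,202) and socket (161,155) haven't moved. I'll keep drawing it out.

Run:
```python
from bench import *
from h import *
move_l([.466,-.278,.0645],v=.05)
pause(.2)
print(read_force(),read_width(),read_ee_pos(),read_time_s())
d=pic(["side","top"],"l")
t=cv2.resize(d["top"]["image"][90:310,60:460],(800,440),interpolation=cv2.INTER_CUBIC)
cv2.imwrite("pics/l2.png",t[:,:,::-1])
print([(x["conf"],x["box"]) for x in spot_in("top","fitting")])
```

```text
[-0.76907356  0.43063238 -0.01017385] 0.04504947149243213 [ 0.46602788 -0.27797471  0.06451077] 14.375
[(0.44, [230.8, 243.1, 18.2, 18.0])]
```

View pics/l2.png

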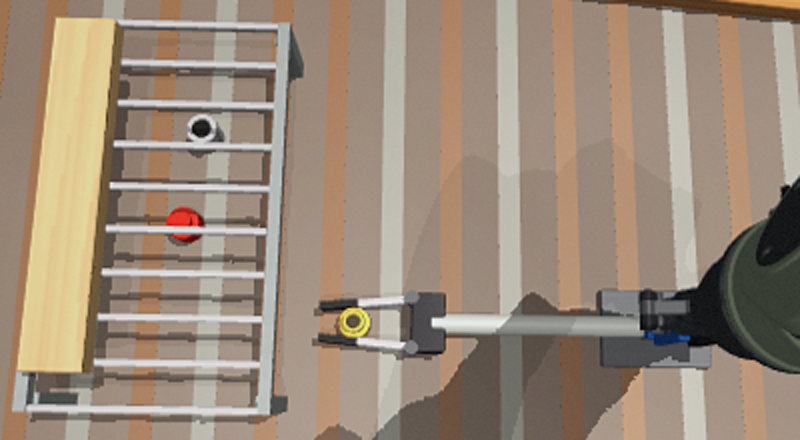

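Run:
```python
from bench import *
from h import *
for w in (.052,.058,.064,.085):
    set_gripper(w)
    print(w,read_width(),read_force())
p=read_ee_pos(); print(p)
print(move_l([p[0],p[1],.10],v=.06,guard=6),read_force())
move_l([p[0],p[1],.22],v=.15)
goto([.35,-.45,.25],[-90,0,-80])
d=pic(["side","top"],"m")
print(read_time_s())
for n in ("fitting","cap","socket"):
    for c in ("top","side"): print(n,c,[(x["conf"],x["box"]) for x in spot_in(c,n)][:2])
t=cv2.resize(d["top"]["image"][90:310,60:460],(800,440),interpolation=cv2.INTER_CUBIC)
cv2.imwrite("pics/m2.png",t[:,:,::-1])
```

```text
0.052 0.0514814992320368 [-0.59912638 -0.68793221 -2.9111689 ]
0.058 0.05810917182370667 [-0.31931108 -0.79253299 -2.8083352 ]
0.064 0.06369711237808555 [-0.07816592  0.23743847 -0.06851756]
0.085 0.0849146719750937 [-0.72747148  0.18404697  0.00309055]
[ 0.46600305 -0.27799713  0.06450917]
False [ 0.14446862 -0.00463404  0.55598506]
18.225
fitting top [(0.59, [228.9, 244.6, 21.0, 13.6]), (0.59, [227.3, 229.9, 210.0, 44.5])]
fitting side [(0.68, [227.0, 206.2, 7.2, 16.4])]
cap top [(0.75, [140.2, 196.2, 22.6, 14.2])]
cap side [(0.42, [230.7, 239.1, 18.2, 23.9])]
socket top [(0.64, [156.0, 147.2, 15.2, 12.5]), (0.21, [376.7, 239.6, 23.4, 20.5])]
socket side [(0.42, [289.9, 169.2, 10.8, 11.7]), (0.27, [230.8, 240.8, 20.8, 20.5])]
```

View pics/m2.png

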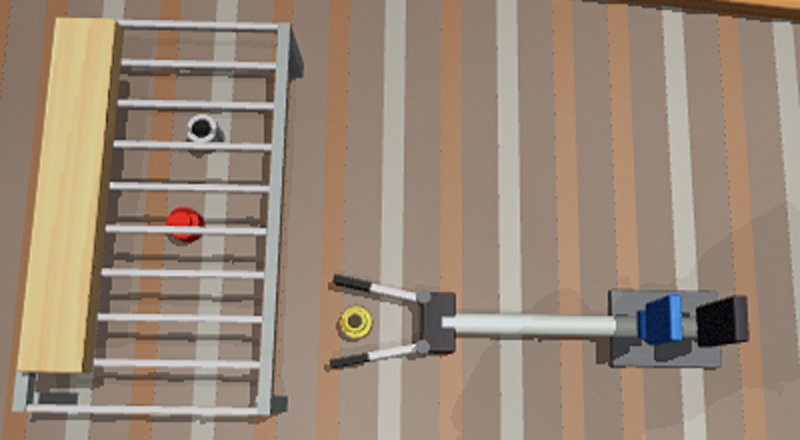

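View pics/m_side.png

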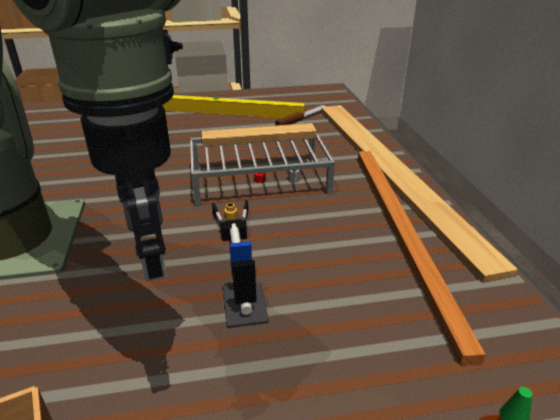

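Run:
```python
from fit import *
d=pickle.load(open("m.pkl","rb"));r=d["top"]
print(back(r,(60+355/2,90+322/2),.022))
f=8;o=(220,215);t=np.ascontiguousarray(cv2.resize(r["image"][o[1]:o[1]+70,o[0]:o[0]+90],None,fx=f,fy=f,interpolation=cv2.INTER_CUBIC))
cv2.imwrite("pics/n1.png",t[:,:,::-1])
o=(355,225);t=np.ascontiguousarray(cv2.resize(r["image"][o[1]:o[1]+60,o[0]:o[0]+90],None,fx=f,fy=f,interpolation=cv2.INTER_CUBIC))
cv2.imwrite("pics/n2.png",t[:,:,::-1])
```

```text
[0.46611604 0.00241688 0.022     ]
```

View pics/n1.png

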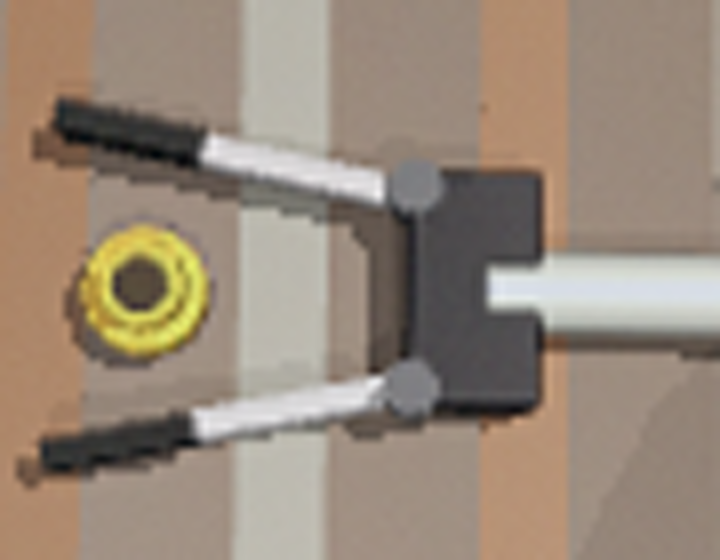

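View pics/n2.png

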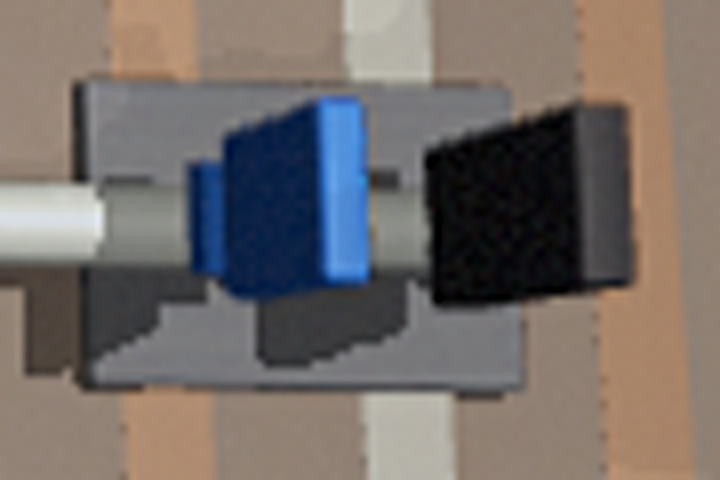

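```bash
python3 -c "
from bench import *
print(read_time_s(),read_force()); hand_in()"
```

```text
18.525 [ 0.05316702 -0.54110677  0.23714613]
the job is handed in; nothing more can be done
```

I got the fitting out from under the grating with the reacher and handed the job in at about 18.5 s; `hand_in` gives no verdict.

**What I did:** I gripped the reacher's handle from above with a light squeeze and turned it to line up with the fitting. I slid the open jaws in and squeezed the handle to about 45 mm across, roughly 16 mm of trigger travel. I then drew the fitting out, let go and backed the arm off.

**Last checks (top and side pictures):**
- **Fitting:** it stands upright at about (0.466, 0.002) m. That is about 59 mm in front of the grating's front edge, where 14 mm is needed.
- **Reacher:** it stands on its feet. The jaws are open and the plate spacing is as at the start, so the trigger is released.
- **Socket and cap:** by eye, neither has moved between the before and after pictures.
- **Robot:** the arm is clear of everything.

**Checks that disagreed or were missing:**
- The arm hid the jaws while they closed. I confirmed the grip from the finger width, which stalled short of the commanded 44 mm, and then from the fitting moving with the jaws.
- The trigger travel on closing was about 16 mm, not the expected 14 mm.
- In the last side picture the network put the cap, at low confidence, at a wrong spot on the reacher. I relied on the pictures and the top camera for the cap instead.

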